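Gearbox gears in order of size on the sill

TASK

The gearbox is being rebuilt: set the four loose gears out in order of size on the four white marks of the blue strip, one on each mark, the smallest at the end next to the red pot of valve caps and the largest at the end next to the mug. Centre each gear on its mark, lying flat with its hub up, and leave the pot and the mug where they are.

Things in the scene. Friction and masses are not known exactly. Their poses are not given: they have to be found in the camera images.
- gear_a: the smallest of four steel gears, lying flat with its hub upwards: toothed disc 34 mm across and 14 mm thick, with a plain round hub 22 mm across standing on it up to 44 mm above the gear's underside (grip it by the hub). Origin: centre of the underside; z up along the hub
- gear_b: the second smallest of four steel gears, lying flat with its hub upwards: toothed disc 44 mm across and 14 mm thick, with a plain round hub 22 mm across standing on it up to 44 mm above the gear's underside (grip it by the hub). Origin: centre of the underside; z up along the hub
- gear_c: the second largest of four steel gears, lying flat with its hub upwards: toothed disc 54 mm across and 14 mm thick, with a plain round hub 22 mm across standing on it up to 44 mm above the gear's underside (grip it by the hub). Origin: centre of the underside; z up along the hub
- gear_d: the largest of four steel gears, lying flat with its hub upwards: toothed disc 64 mm across and 14 mm thick, with a plain round hub 22 mm across standing on it up to 44 mm above the gear's underside (grip it by the hub). Origin: centre of the underside; z up along the hub
- mark_1: flat white disc 70 mm across with a black centre dot, fixed on a dark blue strip (80 x 345 mm); one of the two outer places in the row of four. The marks stand 85 mm apart in a straight row in the order 1, 2, 3, 4. Origin: centre of the disc's underside, 4 mm above the sill; its top, where a gear stands, is 2 mm higher
- mark_2: flat white disc 70 mm across with a black centre dot, fixed on a dark blue strip (80 x 345 mm); one of the two inner places in the row of four, next to mark_1 on the outside. The marks stand 85 mm apart in a straight row in the order 1, 2, 3, 4. Origin: centre of the disc's underside, 4 mm above the sill; its top, where a gear stands, is 2 mm higher
- mark_3: flat white disc 70 mm across with a black centre dot, fixed on a dark blue strip (80 x 345 mm); one of the two inner places in the row of four, next to mark_4 on the outside. The marks stand 85 mm apart in a straight row in the order 1, 2, 3, 4. Origin: centre of the disc's underside, 4 mm above the sill; its top, where a gear stands, is 2 mm higher
- mark_4: flat white disc 70 mm across with a black centre dot, fixed on a dark blue strip (80 x 345 mm); one of the two outer places in the row of four. The marks stand 85 mm apart in a straight row in the order 1, 2, 3, 4. Origin: centre of the disc's underside, 4 mm above the sill; its top, where a gear stands, is 2 mm higher
- pot: small open red plastic pot of black and grey valve caps, 58 mm across at the rim, 42 mm high, loose, about 110 mm beyond one end of the row (either end). Origin: centre of its underside. It shows which end of the row is for the smallest gear; leave it where it is
- mug: blue ceramic mug of spark plugs, 74 mm across, 80 mm high, plugs sticking up to about 105 mm, its handle reaching 64 mm from the axis on the side away from the robot; loose, about 110 mm beyond the other end of the row. Origin: centre of its underside. Leave it where it is
Not all that is in view belongs to the job. Leave any orange or turquoise look-alike of the gear_d alone.

How it is judged:
At the end, for the whole second after the job is handed in: Going from the red pot's end of the row to the mug's end, the gears stand on the marks from smallest to largest, each within 12 mm of its mark's centre, flat on the mark with its hub up (within 0.08 rad) and at rest; the pot and the mug are within 20 mm of where they began (((horizontal distance between pot and mark_1 below 0.19 m and horizontal distance between gear_a and mark_1 below 0.012 m and horizontal distance between gear_b and mark_2 below 0.012 m and horizontal distance between gear_c and mark_3 below 0.012 m and horizontal distance between gear_d and mark_4 below 0.012 m) or (horizontal distance between pot and mark_4 below 0.19 m and horizontal distance between gear_a and mark_4 below 0.012 m and horizontal distance between gear_b and mark_3 below 0.012 m and horizontal distance between gear_c and mark_2 below 0.012 m and horizontal distance between gear_d and mark_1 below 0.012 m)) and height (world z) of each of gear_a, gear_b, gear_c, gear_d below 0.01 m and angle between each of gear_a, gear_b, gear_c, gear_d's own z axis and vertical below 0.08 rad and linear speed of each of gear_a, gear_b, gear_c, gear_d below 0.02 m/s and distance of each of pot, mug from where it was at the start of the episode below 0.02 m); the robot touches nothing.
It fails at once if the pot of valve caps is pushed away or tipped (distance of pot from where it was at the start of the episode above 0.03 m or angle between pot's own z axis and vertical above 0.4 rad).
It fails at once if the mug of spark plugs is pushed away or tipped (distance of mug from where it was at the start of the episode above 0.03 m or angle between mug's own z axis and vertical above 0.4 rad).
It also fails if it takes over 86 s, if anything falls off the work surface, if the arm or the gripper's body presses on something with over 40 N, if the wrist force passes 120 N, or if a joint passes its speed limit or range.

ROBOT

A 7-joint arm with a two-finger parallel gripper is mounted at the origin on the work surface. World frame = base frame: x ahead of the robot, y to its left, z up, the work surface at z = 0. Lengths are in m, angles in rad, forces in N, time in s.
With the tool pointing down it reaches from about 0.425 to 0.875 m from the base axis. Payload 4.7 kg.
Tool frame: the origin (TCP) lies on the centre line of the jaws, within the pads' length; the fingertips stand 14 mm ahead of it and the grasp point (between the pads) lies 5 mm behind it; z points along the fingers, y is the direction in which the jaws open and shut (so a half turn about z gives the same grasp; the last joint's range is limited). The gripper opens to 87 mm and grips with 3 to 60 N. Pads are 19 mm wide; open, the fingers measure 117 mm over their backs; the gripper's body (75 mm by 190 mm) begins 51 mm behind the grasp point.
Start: joints at [-1.162, 0.321, -0.07, 1.45, 0.023, 1.371, -0.057], TCP at [0.25, 0.6, 0.237] pointing down, gripper open.
Joint ranges: [-2.86, 2.86], [-0.3, 2.09], [-1.38, 1.24], [0.06, 2.45], [-1.56, 4.7], [0.09, 2.05], [-2.69, 2.69]. Speed limits (rad/s): [2.57, 2.57, 3.14, 3.14, 3.14, 3.14, 3.14].

INTERFACE

Orientations are given as a rotation vector (axis times angle).
In Python, from bench import ctrl gives the robot as it stands. The module is installed in compiled form; this text tells all that it offers.
- The arm moves only by the tool step_arm, never from a script. Its argument "plan" is a list of rows, each a list of 3 entries, a list of its own where there are three numbers: the turn, a rotation vector about the tool's x, y, z in rad, then the shift along the tool's x, y, z in m, then the closure in counts, from 0 (fully open) to 255 (shut). In form: [[[rx, ry, rz], [x, y, z], hand], ...]. A call has exactly 10 rows; each row is the pose to reach, as a shift and turn from the pose commanded when the call began, along the tool's axes at that moment; what a row does not reach only later rows make up. A row lasts 1/8 s, in which the tool goes at most 62.5 mm and 10.7 degrees, less where a joint would pass 70% of its speed; a pose out of reach is approached as far as the arm can. A call with a gripper value outside its range is refused whole. The fingers move at their own pace and stop on an object; "squeeze" is the grip in N (left out, the last holds). Time passes only in rows, so rows that repeat a pose let the fingers close, or fill a call up. It gives the time, the measured TCP pose, the force and the opening at its end, in the units of the state.
- ctrl.get_state(): the state, without advancing time (a new reading comes with each control period).
- ctrl.get_image(name): name is "scene" or "side" or "wrist"; returns the picture (480x640x3 uint8, red, green, blue); there is no depth.
- ctrl.calibration(name): a dict with "fov_y" (degrees; the focal length in pixels is half the picture's height over the tangent of half this angle, whatever the lens; pixels are square), "cx", "cy" (the principal point, pixels), "rvec" (rotation vector, rad) and "tvec" (3), from world to camera coordinates, as OpenCV has them. Camera axes: x right, y down, z forward; pixel columns grow to the right and rows downward; lengths in m; the calibration is good to about 2 mm. A picture is of the moment at which its call begins: read the wrist's pose just before it. calibration takes no time and is no camera call; for the wrist camera it gives the pose at the moment of the call.
- ctrl.close_job(): hands the job in, once; it reports no verdict.
Trained networks look in the newest picture that a camera, given by its name, has taken for a name from the list of things; names that differ only in an ending like _2 or _b are one class to them, and where a whole thing is asked for, a point or a joint stands for the part that bears it (a point fixed in the world has none). Each returns a list of dicts, best first, with "score" (0 to 1); they miss things now and then, are a little off and sometimes report something else, mostly with a low value. They report only what shows in the picture. A call takes as long as a camera call. They do not tell look-alikes from the thing itself.
- ctrl.cut_out(camera, label): "pixels" (480x640 bool, what is visible of it) and "rect" ([left, top, width, height] in pixels, round what is visible of it).
The state is a dict: "time": time; "joint_positions": joint angles; "qd": joint speeds; "joint_torque": joint torques, N m; "position": TCP position; "tool_rot": TCP orientation; "ft_force": force on the tool from outside, world axes, zero at the start; "torque": the same for the moment, N m; "grip_width": opening from 0.0 (shut) to 1.0 (fully open).
Only numpy, scipy, OpenCV 4.12 (cv2) and the standard library are available. Lean on these libraries where they do the work, as an engineer would, in place of code of your own. Each camera call takes 0.05 s, during which the arm holds its last target.

## Working session

There is one attempt and no reset: what is moved stays moved. The work goes in short steps, Python scripts to look and compute and a tool call to move; the robot and the scene stay as the last step left them, time stands still between calls to the robot, and variables do not carry over. Pictures are saved under pics/ and viewed, and the job is handed in when it is done.

Besides the shell and the picture viewer there is one more tool, called after "Emit:" by a JSON object that holds its "api" and its "payload". step_arm: Moves the arm, as the interface text tells. Its arguments: {"type":"object","properties":{"plan":{"type":"array"},"squeeze":{"type":"number"}},"required":["plan"]}

```bash
mkdir -p pics; python3 - <<'E'
from bench import ctrl
import cv2
s=ctrl.get_state(); print({k:s[k] for k in('time','position','tool_rot','grip_width','ft_force')})
for n in('scene','side','wrist'):
    im=ctrl.get_image(n); cv2.imwrite(f'pics/{n}0.png',im[:,:,::-1]); print(n,ctrl.calibration(n))
E
```

```text
{'time': 0.0, 'position': array([0.24982829, 0.59948248, 0.23543842]), 'tool_rot': array([-6.15978406e-01, -3.08032666e+00,  3.05537817e-03]), 'grip_width': 0.9967875294231349, 'ft_force': array([-0.57561395, -0.57239447, -0.21448767])}
scene {'fov_y': 52.5891566896705, 'cx': 314.2111434904668, 'cy': 238.27560138320254, 'rvec': array([ 0.85077292,  2.60436687, -1.01201455]), 'tvec': array([ 0.38907602, -0.21444259,  1.09472624])}
side {'fov_y': 43.193100747917995, 'cx': 314.25954197137594, 'cy': 248.207258232549, 'rvec': array([ 0.27735511, -2.79918153,  1.18447392]), 'tvec': array([0.50728688, 0.07827688, 0.92597095])}
wrist {'fov_y': 62.05873378237621, 'cx': 314.0122720163498, 'cy': 236.69659058717642, 'rvec': array([-2.41915382, -1.6136267 , -0.21741465]), 'tvec': array([-0.64982631, -0.03169258,  0.38948155])}
```

View pics/scene0.png

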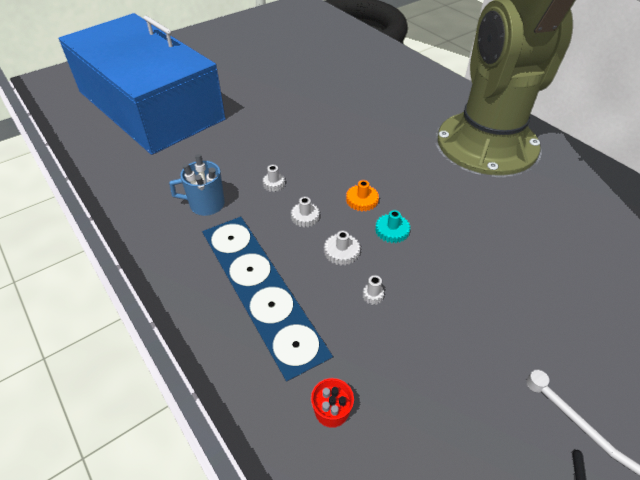

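View pics/side0.png

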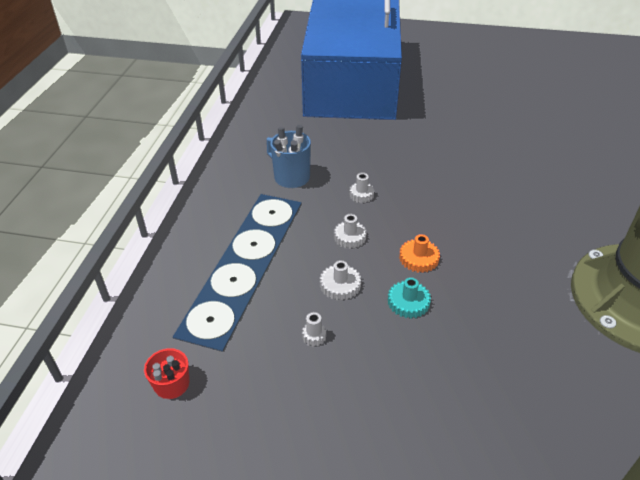

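View pics/wrist0.png

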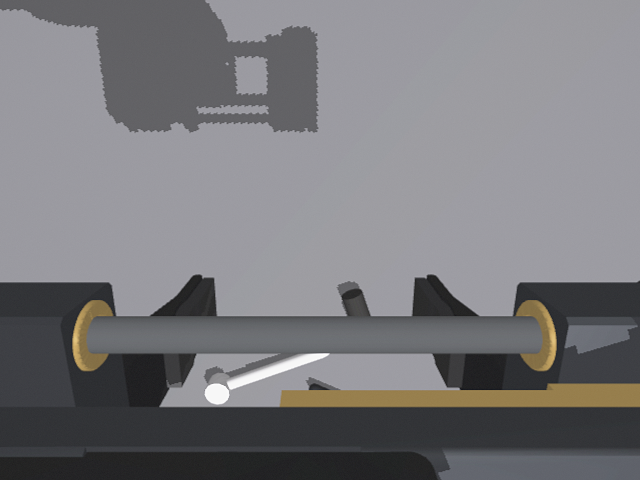

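The two fixed views show the mug at the far end near scene (205,185), the pot at (333,402), the marks at (231,238), (250,269), (271,304) and (296,344), and the steel gears with dark bores on their hubs. I'll localise them from the dots and bores, and check those against the networks' masks.

```bash
cat > h.py <<'E'
import numpy as np,cv2
from bench import ctrl
def K(c):
    f=240/np.tan(np.radians(c['fov_y'])/2); return np.array([[f,0,c['cx']],[0,f,c['cy']],[0,0,1.]])
def ray(c,u,v,z):
    R=cv2.Rodrigues(c['rvec'])[0]; o=-R.T@c['tvec']; d=R.T@np.linalg.inv(K(c))@[u,v,1]
    return (o+d*(z-o[2])/d[2])[:2]
def proj(c,P):
    return cv2.projectPoints(np.array(P,float).reshape(-1,3),c['rvec'],c['tvec'],K(c),None)[0][:,0]
def dark(im,u,v,r=6):
    u0,v0=int(u)-r,int(v)-r
    g=im[v0:v0+2*r+1,u0:u0+2*r+1].astype(float).max(2)
    w=np.clip(90-g,0,None)
    n,l,st,ce=cv2.connectedComponentsWithStats((w>0).astype(np.uint8))
    # component nearest the centre
    i=1+np.argmin(np.hypot(*(ce[1:]-r).T)); w=w*(l==i)
    ys,xs=np.mgrid[:2*r+1,:2*r+1]; return u0+(w*xs).sum()/w.sum(),v0+(w*ys).sum()/w.sum(),int((l==i).sum())
E
python3 - <<'E'
from h import *
for n in('scene','side'):
    im=ctrl.get_image(n);c=ctrl.calibration(n)
    for l in('gear_a','mark_1','pot','mug'):
        for d in ctrl.cut_out(n,l):
            print(n,l,round(d['score'],2),d['rect'])
    P={'scene':dict(m1=(231,238),m2=(250,269),m3=(271,304),m4=(296,344),g1=(273,168),g2=(305,200),g3=(342,234),g4=(375,279)),
       'side':dict(m1=(272,212),m2=(254,244),m3=(233,279),m4=(210,319),g1=(362,177),g2=(350,218),g3=(340,265),g4=(314,317))}[n]
    for k,(u,v) in P.items():
        a,b,m=dark(im,u,v); print(n,k,round(a,1),round(b,1),m,ray(c,a,b,.006 if k[0]=='m' else .044).round(4))
E
```

```text
scene gear_a 0.89 [262.2, 165.5, 22.5, 25.8]
scene gear_a 0.82 [362.2, 278.1, 21.4, 27.2]
scene gear_a 0.81 [324.9, 230.1, 35.2, 36.3]
scene gear_a 0.74 [294.9, 195.5, 28.2, 30.4]
scene gear_a 0.68 [374.1, 212.1, 37.1, 30.0]
scene gear_a 0.66 [346.8, 180.2, 32.5, 32.8]
scene mark_1 0.92 [271.5, 325.9, 48.0, 41.7]
scene mark_1 0.76 [228.5, 254.6, 43.0, 33.5]
scene mark_1 0.71 [211.9, 219.3, 36.6, 33.9]
scene mark_1 0.69 [249.7, 286.3, 43.2, 36.6]
scene pot 0.73 [314.1, 377.9, 40.4, 49.5]
scene pot 0.2 [293.1, 200.0, 27.7, 25.0]
scene mug 0.56 [171.7, 153.9, 52.7, 63.1]
scene m1 230.3 237.1 15 [ 0.6108 -0.0854]
scene m2 249.3 268.5 20 [ 6.208e-01 -5.000e-04]
scene m3 271.0 303.7 23 [0.6304 0.0841]
scene m4 295.4 343.8 30 [0.6401 0.1688]
scene g1 272.0 167.4 14 [ 0.463  -0.1682]
scene g2 304.1 200.0 17 [ 0.4662 -0.0526]
scene g3 342.3 234.5 21 [0.4634 0.0586]
scene g4 374.7 279.9 31 [0.4831 0.1674]
side gear_a 0.9 [351.1, 173.8, 22.8, 28.4]
side gear_a 0.71 [323.3, 258.7, 36.3, 42.7]
side gear_a 0.7 [399.8, 232.9, 38.3, 42.6]
side gear_a 0.65 [303.9, 314.8, 21.8, 37.2]
side gear_a 0.59 [332.5, 213.4, 34.7, 35.4]
side gear_a 0.56 [391.0, 281.3, 37.8, 36.4]
side mark_1 0.93 [234.6, 230.1, 38.2, 30.6]
side mark_1 0.89 [253.7, 199.7, 39.3, 23.8]
side mark_1 0.82 [181.8, 300.9, 52.3, 36.2]
side mark_1 0.75 [211.5, 266.2, 42.2, 27.4]
side pot 0.68 [145.5, 348.4, 47.8, 50.2]
side mug 0.66 [269.3, 124.0, 39.9, 67.5]
side m1 271.5 211.6 10 [ 0.6127 -0.0853]
side m2 253.2 243.3 15 [ 6.224e-01 -3.000e-04]
side m3 232.8 278.8 17 [0.632  0.0844]
side m4 209.6 318.8 25 [0.6419 0.169 ]
side g1 362.0 175.8 14 [ 0.4647 -0.1683]
side g2 350.3 217.6 20 [ 0.4672 -0.0525]
side g3 340.3 264.9 27 [0.4648 0.0586]
side g4 313.3 317.5 38 [0.4844 0.1676]
```

```bash
cat >> h.py <<'E'
from scipy.spatial.transform import Rotation as Ro
def go(t,yaw=0.0):
    """shift/turn in tool axes from the measured pose; yaw = direction of tool y from world +x"""
    s=ctrl.get_state(); R=Ro.from_rotvec(s['tool_rot'])
    y=np.array([np.cos(yaw),np.sin(yaw),0]); z=np.array([0,0,-1.]); T=Ro.from_matrix(np.c_[np.cross(y,z),y,z])
    print('turn',(R.inv()*T).as_rotvec().round(4),'shift',R.inv().apply(np.array(t)-s['position']).round(4),'t',s['time'],s['position'].round(4),round(s['grip_width'],3))
E
python3 - <<'E'
from h import *
go((.484,.1675,.12))
for n,G in dict(scene=[(273,.463,-.168,22.5),(305,.466,-.053,28.2),(342,.4634,.0586,35.2),(375,.483,.1674,21.4)],side=[(362,.4647,-.168,22.8),(350,.467,-.0525,34.7),(340,.465,.0586,36.3),(314,.484,.1676,21.8)]).items():
    c=ctrl.calibration(n);R=cv2.Rodrigues(c['rvec'])[0]
    for u,x,y,w in G:
        d=(R@[x,y,.012]+c['tvec'])[2]; print(n,y,'width mm',round(1000*w*d/K(c)[0,0],1))
c=ctrl.calibration('scene')
for p in((363,183),(394,213)): print(ray(c,*p,.044).round(3))
print(ray(c,332,392,.042).round(3),ray(c,206,175,.08).round(3))
E
```

```text
turn [1.000e-04 0.000e+00 1.176e+00] shift [-0.3823 -0.3093  0.1166] t 0.65 [0.25   0.6    0.2366] 1.0
scene -0.168 width mm 46.1
scene -0.053 width mm 54.0
scene 0.0586 width mm 63.1
scene 0.1674 width mm 35.4
side -0.168 width mm 41.6
side -0.0525 width mm 58.7
side 0.0586 width mm 56.7
side 0.1676 width mm 31.4
[ 0.347 -0.024]
[0.355 0.072]
[0.653 0.276] [ 0.596 -0.184]
```

Emit:
{"api": "step_arm", "payload": {"plan": [[[0,0,1.176],[-0.382,-0.309,0.117],90],[[0,0,1.176],[-0.382,-0.309,0.117],90],[[0,0,1.176],[-0.382,-0.309,0.117],90],[[0,0,1.176],[-0.382,-0.309,0.117],90],[[0,0,1.176],[-0.382,-0.309,0.117],90],[[0,0,1.176],[-0.382,-0.309,0.117],90],[[0,0,1.176],[-0.382,-0.309,0.117],90],[[0,0,1.176],[-0.382,-0.309,0.117],90],[[0,0,1.176],[-0.382,-0.309,0.117],90],[[0,0,1.176],[-0.382,-0.309,0.117],90]], "squeeze": 30}}

```text
time: 1.9
position: [0.4838, 0.168, 0.1196]
tool_rot: [-2.222, -2.22, -0.0]
ft_force: [-0.9, 0.9, 0.6]
grip_width: 0.647
```

```bash
python3 - <<'E'
from h import *
im=ctrl.get_image('wrist'); c=ctrl.calibration('wrist'); im=im[:,:,::-1].copy()
print(proj(c,[[.484,.1675,.044]]))
for p in proj(c,[[.484,.1675,.044],[.464,.0586,.044],[.6411,.1689,.006]]): cv2.drawMarker(im,tuple(int(round(x)) for x in p),(0,0,255),0,12,1)
cv2.imwrite('pics/w1.png',im)
go((.484,.1675,.033))
E
```

```text
[[315.49889391 259.16777752]]
turn [ 0.0001 -0.0009  0.0012] shift [-0.0017  0.0005  0.0868] t 1.95 [0.4835 0.1691 0.1198] 0.643
```

View pics/w1.png

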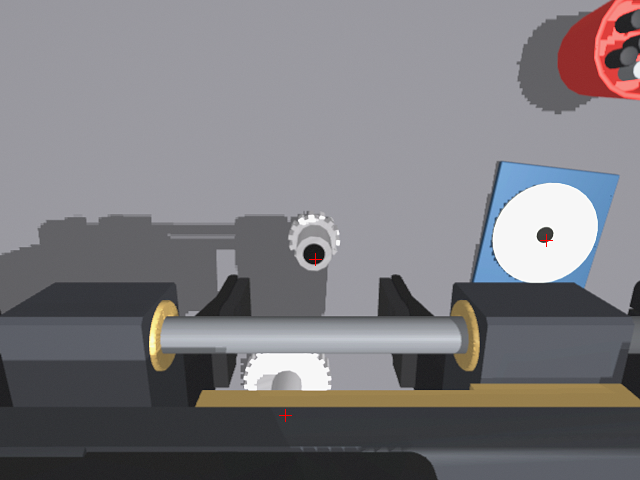

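The wrist view confirms gear_a at pixel (315,254) and mark_4 at (545,235). Both sit about 5 px above the projection, so the relative error is negligible. I'll descend and grip.

Emit:
{"api": "step_arm", "payload": {"plan": [[[0,0,0],[0,0,0.05],90],[[0,0,0],[0,0,0.087],90],[[0,0,0],[0,0,0.087],90],[[0,0,0],[0,0,0.087],255],[[0,0,0],[0,0,0.087],255],[[0,0,0],[0,0,0.087],255],[[0,0,0],[0,0,0.087],255],[[0,0,0],[0,0,0.087],255],[[0,0,0],[0,0,0.087],255],[[0,0,0],[0,0,0.087],255]], "squeeze": 40}}

```text
time: 3.2
position: [0.4841, 0.168, 0.0331]
tool_rot: [2.221, 2.221, 0.001]
ft_force: [-0.5, -0.5, 5.5]
grip_width: 0.241
```

```bash
python3 - <<'E'
from h import *
go((.6411,.1689,.12))
E
```

```text
turn [ 0.0005 -0.0004 -0.    ] shift [ 0.0009  0.157  -0.0868] t 3.2 [0.4841 0.168  0.0331] 0.241
```

Emit:
{"api": "step_arm", "payload": {"plan": [[[0,0,0],[0,0,-0.03],255],[[0,0,0],[0,0.05,-0.04],255],[[0,0,0],[0.001,0.1,-0.04],255],[[0,0,0],[0.001,0.145,-0.035],255],[[0,0,0],[0.001,0.157,-0.025],255],[[0,0,0],[0.001,0.157,-0.015],255],[[0,0,0],[0.001,0.157,-0.0065],255],[[0,0,0],[0.001,0.157,-0.0065],255],[[0,0,0],[0.001,0.157,-0.0065],90],[[0,0,0],[0.001,0.157,-0.0065],90]]}}

```text
time: 4.45
position: [0.6404, 0.1692, 0.0392]
tool_rot: [-2.221, -2.222, -0.001]
ft_force: [0.8, 0.1, -0.3]
grip_width: 0.388
```

```bash
python3 - <<'E'
from h import *
go((.464,-.1682,.12))
for n in('side','scene'):
  im=ctrl.get_image(n)[:,:,::-1]
  cv2.imwrite(f'pics/{n}2.png',im)
E
```

```text
turn [ 0.0001 -0.0005  0.0004] shift [-0.3373 -0.1765 -0.0809] t 4.45 [0.6404 0.1692 0.0392] 0.388
```

View pics/side2.png

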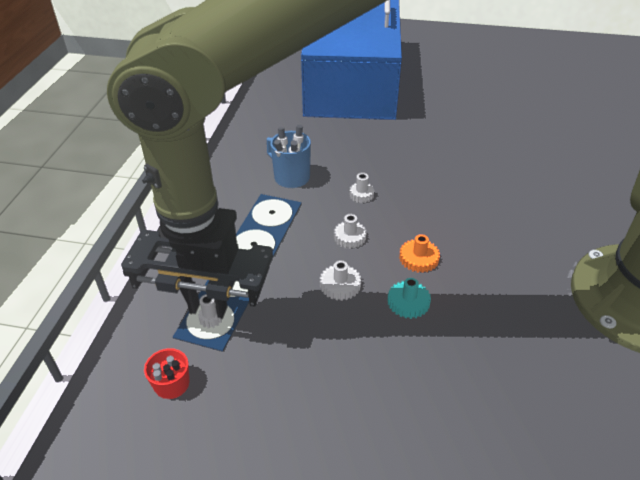

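gear_a stands on mark_4 at side pixel (208,315). Next is gear_b. I'll turn the jaws about 60° there so the gripper's body stays clear of the mug.

Emit:
{"api": "step_arm", "payload": {"plan": [[[0,0,0],[0,0,-0.05],90],[[0,0,0],[0,0,-0.081],90],[[0,0,-1.047],[-0.337,-0.176,-0.081],90],[[0,0,-1.047],[-0.337,-0.176,-0.081],90],[[0,0,-1.047],[-0.337,-0.176,-0.081],90],[[0,0,-1.047],[-0.337,-0.176,-0.081],90],[[0,0,-1.047],[-0.337,-0.176,-0.081],90],[[0,0,-1.047],[-0.337,-0.176,-0.081],90],[[0,0,-1.047],[-0.337,-0.176,-0.081],90],[[0,0,-1.047],[-0.337,-0.176,-0.081],90]]}}

```text
time: 5.8
position: [0.465, -0.1682, 0.1203]
tool_rot: [0.816, 3.033, 0.001]
ft_force: [0.2, 0.8, -0.7]
grip_width: 0.645
```

```bash
python3 - <<'E'
from h import *
go((.4638,-.1682,.033),1.047)
im=ctrl.get_image('side'); cv2.imwrite('pics/side3.png',im[:,:,::-1])
a=dark(im,208,300,9);print(a)
E
```

```text
turn [ 0.0011  0.0006 -0.0021] shift [ 0.0011 -0.0007  0.0873] t 5.8 [ 0.465  -0.1682  0.1203] 0.645
(np.float64(206.3940556088207), np.float64(299.2147651006711), 34)
```

View pics/side3.png

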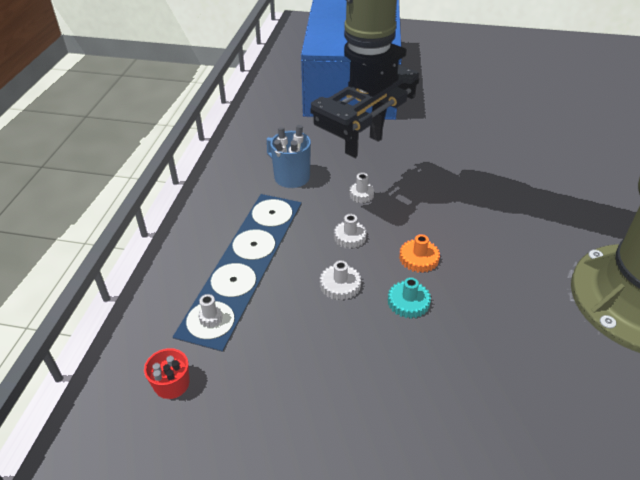

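gear_a sits on the pot-end mark, with its bore at (206,299). Next I'll grip gear_b.

Emit:
{"api": "step_arm", "payload": {"plan": [[[0,0,0],[0.001,-0.001,0.05],90],[[0,0,0],[0.001,-0.001,0.087],90],[[0,0,0],[0.001,-0.001,0.087],90],[[0,0,0],[0.001,-0.001,0.087],255],[[0,0,0],[0.001,-0.001,0.087],255],[[0,0,0],[0.001,-0.001,0.087],255],[[0,0,0],[0.001,-0.001,0.087],255],[[0,0,0],[0.001,-0.001,0.087],255],[[0,0,0],[0.001,-0.001,0.087],255],[[0,0,0],[0.001,-0.001,0.087],255]]}}

```text
time: 7.1
position: [0.464, -0.1684, 0.0337]
tool_rot: [0.813, 3.034, 0.001]
ft_force: [-0.4, 1.8, 6.0]
grip_width: 0.241
```

```bash
python3 - <<'E'
from h import *
c=ctrl.calibration('side'); print(ray(c,206.4,299.2,.05),'mark4 side .6419 .169')
go((.6312,.0843,.10),0)
go((.6312,.0843,.0395),0)
E
```

```text
[0.64075091 0.16872035] mark4 side .6419 .169
turn [1.100e-03 3.000e-04 1.047e+00] shift [-0.0184  0.3025 -0.0661] t 7.1 [ 0.464  -0.1684  0.0337] 0.241
turn [1.100e-03 3.000e-04 1.047e+00] shift [-0.0184  0.3025 -0.0056] t 7.1 [ 0.464  -0.1684  0.0337] 0.241
```

Emit:
{"api": "step_arm", "payload": {"plan": [[[0,0,0],[0,0,-0.05],255],[[0,0,0],[0,0.01,-0.066],255],[[0,0,1.047],[-0.018,0.3025,-0.066],255],[[0,0,1.047],[-0.018,0.3025,-0.066],255],[[0,0,1.047],[-0.018,0.3025,-0.066],255],[[0,0,1.047],[-0.018,0.3025,-0.066],255],[[0,0,1.047],[-0.018,0.3025,-0.066],255],[[0,0,1.047],[-0.018,0.3025,-0.066],255],[[0,0,1.047],[-0.018,0.3025,-0.066],255],[[0,0,1.047],[-0.018,0.3025,-0.04],255]]}}

```text
time: 8.35
position: [0.6317, 0.0838, 0.0742]
tool_rot: [2.218, 2.222, 0.005]
ft_force: [0.5, 0.4, -0.8]
grip_width: 0.243
```

```bash
python3 - <<'E'
from h import *
go((.6312,.0843,.0395),0)
E
```

```text
turn [ 0.0037 -0.0005  0.0016] shift [ 0.0005 -0.0006  0.0347] t 8.35 [0.6317 0.0838 0.0742] 0.243
```

Emit:
{"api": "step_arm", "payload": {"plan": [[[0,0,0],[0,0,0.012],255],[[0,0,0],[0,0,0.024],255],[[0,0,0],[0,0,0.0335],255],[[0,0,0],[0,0,0.0335],255],[[0,0,0],[0,0,0.0335],90],[[0,0,0],[0,0,0.0335],90],[[0,0,0],[0,0,0.0335],90],[[0,0,0],[0,0,0.0335],90],[[0,0,0],[0,0,0],90],[[0,0,0],[0,0,-0.045],90]]}}

```text
time: 9.6
position: [0.6292, 0.0843, 0.1176]
tool_rot: [-2.22, -2.22, 0.004]
ft_force: [0.9, 1.3, 0.0]
grip_width: 0.641
```

```bash
python3 - <<'E'
from h import *
go((.4666,-.0526,.12),0)
E
```

```text
turn [-0.0029  0.0008  0.    ] shift [-0.1369 -0.1626 -0.0018] t 9.6 [0.6292 0.0843 0.1176] 0.641
```

Emit:
{"api": "step_arm", "payload": {"plan": [[[0,0,0],[-0.137,-0.1645,0],90],[[0,0,0],[-0.137,-0.1645,0],90],[[0,0,0],[-0.137,-0.1645,0],90],[[0,0,0],[-0.137,-0.1645,0],90],[[0,0,0],[-0.137,-0.1645,0],90],[[0,0,0],[-0.137,-0.1645,0.02],90],[[0,0,0],[-0.137,-0.1645,0.04],90],[[0,0,0],[-0.137,-0.1645,0.04],90],[[0,0,0],[-0.137,-0.1645,0.04],90],[[0,0,0],[-0.137,-0.1645,0.04],90]]}}

```text
time: 10.85
position: [0.4668, -0.0524, 0.0789]
tool_rot: [2.22, 2.221, 0.002]
ft_force: [0.5, 0.9, 1.3]
grip_width: 0.644
```

```bash
python3 - <<'E'
from h import *
go((.4666,-.0526,.033),0)
im=ctrl.get_image('side'); cv2.imwrite('pics/side4.png',im[:,:,::-1])
E
```

```text
turn [ 0.0016 -0.0001  0.0004] shift [-0.0002 -0.0003  0.0459] t 10.85 [ 0.4668 -0.0524  0.0789] 0.644
```

View pics/side4.png

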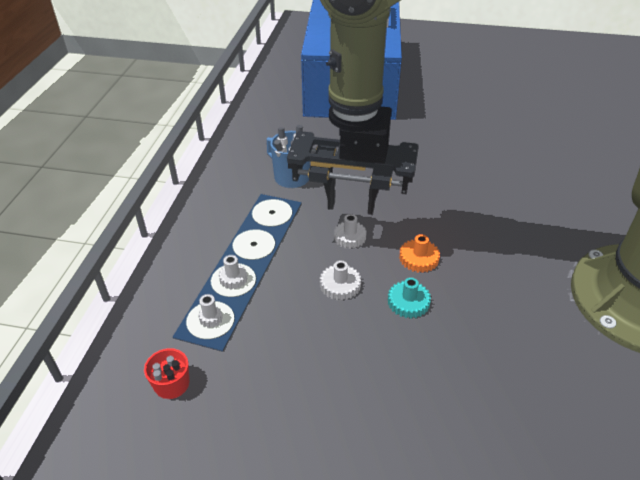

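gear_b is on mark_3, with its bore at about (231,260), and the gripper is above gear_c at (350,218). I'll descend, grip and lift in one call.

Emit:
{"api": "step_arm", "payload": {"plan": [[[0,0,0],[0,0,0.03],90],[[0,0,0],[0,0,0.046],90],[[0,0,0],[0,0,0.046],90],[[0,0,0],[0,0,0.046],255],[[0,0,0],[0,0,0.046],255],[[0,0,0],[0,0,0.046],255],[[0,0,0],[0,0,0.046],255],[[0,0,0],[0,0,0.046],255],[[0,0,0],[0,0,0.046],255],[[0,0,0],[0,0,0.046],255]]}}

```text
time: 12.15
position: [0.4661, -0.0525, 0.0323]
tool_rot: [2.221, 2.221, 0.001]
ft_force: [-0.3, 1.3, 2.4]
grip_width: 0.239
```

```bash
python3 - <<'E'
from h import *
go((.6216,-.0004,.0395),0)
E
```

```text
turn [ 0.0005 -0.0002  0.    ] shift [ 0.0521  0.1555 -0.0071] t 12.15 [ 0.4661 -0.0525  0.0323] 0.239
```

Emit:
{"api": "step_arm", "payload": {"plan": [[[0,0,0],[0,0,-0.03],255],[[0,0,0],[0.012,0.035,-0.05],255],[[0,0,0],[0.03,0.09,-0.05],255],[[0,0,0],[0.048,0.145,-0.045],255],[[0,0,0],[0.052,0.155,-0.03],255],[[0,0,0],[0.052,0.155,-0.015],255],[[0,0,0],[0.052,0.155,-0.0065],255],[[0,0,0],[0.052,0.155,-0.0065],255],[[0,0,0],[0.052,0.155,-0.0065],90],[[0,0,0],[0.052,0.155,-0.0065],90]]}}

```text
time: 13.4
position: [0.6208, -0.0008, 0.039]
tool_rot: [2.222, 2.221, 0.001]
ft_force: [1.1, -0.1, 0.4]
grip_width: 0.392
```

```bash
python3 - <<'E'
from h import *
go((.4641,.0586,.12),0)
E
```

```text
turn [ 0.0009 -0.0003 -0.0005] shift [ 0.0593 -0.1566 -0.0811] t 13.4 [ 0.6208 -0.0008  0.039 ] 0.392
```

Emit:
{"api": "step_arm", "payload": {"plan": [[[0,0,0],[0,0,0],90],[[0,0,0],[0,0,-0.04],90],[[0,0,0],[0,0,-0.08],90],[[0,0,0],[0.059,-0.157,-0.08],90],[[0,0,0],[0.059,-0.157,-0.08],90],[[0,0,0],[0.059,-0.157,-0.08],90],[[0,0,0],[0.059,-0.157,-0.08],90],[[0,0,0],[0.059,-0.157,-0.06],90],[[0,0,0],[0.059,-0.157,-0.04],90],[[0,0,0],[0.059,-0.157,-0.04],90]]}}

```text
time: 14.65
position: [0.4637, 0.0575, 0.0777]
tool_rot: [-2.222, -2.22, 0.004]
ft_force: [0.4, 0.2, 0.0]
grip_width: 0.648
```

```bash
python3 - <<'E'
from h import *
go((.4641,.0586,.033),0)
im=ctrl.get_image('side'); cv2.imwrite('pics/side5.png',im[:,:,::-1])
E
```

```text
turn [-0.0018  0.0015 -0.0011] shift [0.0011 0.0004 0.0447] t 14.65 [0.4637 0.0575 0.0777] 0.648
```

View pics/side5.png

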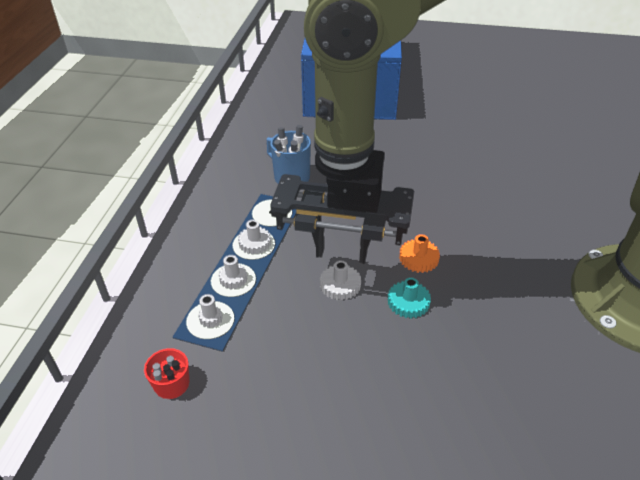

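gear_c is on mark_2, at about (254,240). Next I'll grip gear_d at (341,270); the look-alikes are clear of the fingers.

Emit:
{"api": "step_arm", "payload": {"plan": [[[0,0,0],[0.001,0,0.03],90],[[0,0,0],[0.001,0,0.045],90],[[0,0,0],[0.001,0,0.045],90],[[0,0,0],[0.001,0,0.045],255],[[0,0,0],[0.001,0,0.045],255],[[0,0,0],[0.001,0,0.045],255],[[0,0,0],[0.001,0,0.045],255],[[0,0,0],[0.001,0,0.045],255],[[0,0,0],[0.001,0,0.045],255],[[0,0,0],[0.001,0,0.045],255]]}}

```text
time: 15.95
position: [0.464, 0.0595, 0.0338]
tool_rot: [2.221, 2.221, 0.001]
ft_force: [-1.3, -0.1, 2.1]
grip_width: 0.24
```

```bash
python3 - <<'E'
from h import *
go((.6118,-.0854,.0395),0)
go((.6118,-.0854,.0395),-.115)
E
```

```text
turn [ 0.0003 -0.0002  0.    ] shift [-0.1449  0.1478 -0.0057] t 15.95 [0.464  0.0595 0.0338] 0.24
turn [ 0.0003 -0.0002  0.115 ] shift [-0.1449  0.1478 -0.0057] t 15.95 [0.464  0.0595 0.0338] 0.24
```

Emit:
{"api": "step_arm", "payload": {"plan": [[[0,0,0],[0,0,-0.04],255],[[0,0,0.115],[-0.01,0.01,-0.07],255],[[0,0,0.115],[-0.05,0.05,-0.07],255],[[0,0,0.115],[-0.085,0.085,-0.07],255],[[0,0,0.115],[-0.12,0.12,-0.07],255],[[0,0,0.115],[-0.1445,0.148,-0.07],255],[[0,0,0.115],[-0.1445,0.148,-0.07],255],[[0,0,0.115],[-0.1445,0.148,-0.06],255],[[0,0,0.115],[-0.1445,0.148,-0.04],255],[[0,0,0.115],[-0.1445,0.148,-0.04],255]]}}

```text
time: 17.2
position: [0.6092, -0.0835, 0.0706]
tool_rot: [-2.341, -2.089, 0.006]
ft_force: [-0.5, 0.3, -2.7]
grip_width: 0.242
```

```bash
python3 - <<'E'
from h import *
go((.6118,-.0854,.0395),-.115)
im=ctrl.get_image('scene'); cv2.imwrite('pics/scene6.png',im[:,:,::-1])
E
```

```text
turn [-0.0056 -0.0003  0.0014] shift [-0.0016  0.003   0.0311] t 17.2 [ 0.6092 -0.0835  0.0706] 0.242
```

View pics/scene6.png

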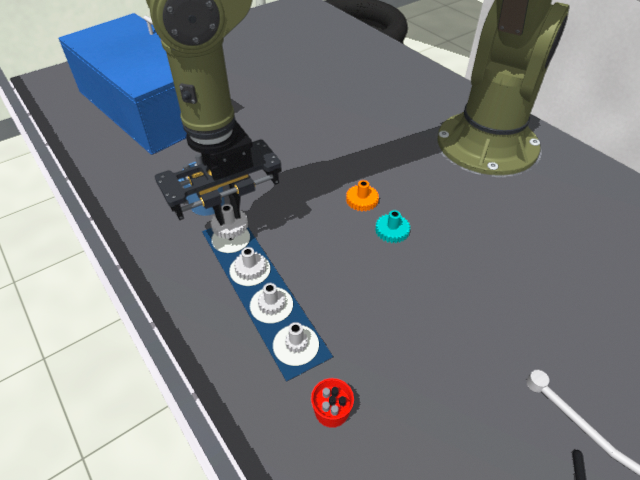

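gear_d hangs over mark_1 at scene pixel (229,222), clear of the mug. I'll lower it and let it settle before releasing.

Emit:
{"api": "step_arm", "payload": {"plan": [[[0,0,0],[0,0,0],255],[[0,0,0],[0,0,0],255],[[0,0,0],[0,0,0.01],255],[[0,0,0],[0,0,0.02],255],[[0,0,0],[0,0,0.027],255],[[0,0,0],[0,0,0.031],255],[[0,0,0],[0,0,0.0325],255],[[0,0,0],[0,0,0.0325],255],[[0,0,0],[0,0,0.0325],255],[[0,0,0],[0,0,0.0325],255]]}}

```text
time: 18.5
position: [0.612, -0.0851, 0.0414]
tool_rot: [2.345, 2.09, 0.001]
ft_force: [-0.3, -0.6, -3.0]
grip_width: 0.24
```

```bash
python3 - <<'E'
from h import *
go((.6118,-.0854,.0395),-.115)
E
```

```text
turn [ 0.0005 -0.0002 -0.    ] shift [-0.0003 -0.0002  0.0019] t 18.5 [ 0.612  -0.0851  0.0414] 0.24
```

Emit:
{"api": "step_arm", "payload": {"plan": [[[0,0,0],[0,0,0.0015],255],[[0,0,0],[0,0,0.0015],255],[[0,0,0],[0,0,0.0015],90],[[0,0,0],[0,0,0.0015],90],[[0,0,0],[0,0,0.0015],90],[[0,0,0],[0,0,0.0015],90],[[0,0,0],[0,0,-0.03],90],[[0,0,0],[0,0,-0.08],90],[[0,0,0],[0,0,-0.13],90],[[0,0,0],[0,0,-0.15],90]]}}

```text
time: 19.75
position: [0.6133, -0.0856, 0.1946]
tool_rot: [2.343, 2.088, 0.006]
ft_force: [-0.1, 0.3, -0.3]
grip_width: 0.651
```

Emit:
{"api": "step_arm", "payload": {"plan": [[[0,0,0],[0,-0.06,0],90],[[0,0,0],[0,-0.12,0],90],[[0,0,0],[0.05,-0.15,0],90],[[0,0,0],[0.05,-0.15,0],90],[[0,0,0],[0.05,-0.15,0],90],[[0,0,0],[0.05,-0.15,0],90],[[0,0,0],[0.05,-0.15,0],90],[[0,0,0],[0.05,-0.15,0],90],[[0,0,0],[0.05,-0.15,0],90],[[0,0,0],[0.05,-0.15,0],90]]}}

```text
time: 21.0
position: [0.4686, -0.0183, 0.191]
tool_rot: [2.345, 2.09, -0.0]
ft_force: [-0.0, -0.1, 0.5]
grip_width: 0.648
```

```bash
python3 - <<'E'
from h import *
M=[(.6118,-.0854),(.6216,-.0004),(.6312,.0843),(.641,.1689)]
for n in('scene','side'):
    im=ctrl.get_image(n);c=ctrl.calibration(n); cv2.imwrite(f'pics/{n}7.png',im[:,:,::-1])
    for l in('pot','mug'): print(n,l,[(round(d['score'],2),d['rect']) for d in ctrl.cut_out(n,l)[:1]])
    for i,m in enumerate(M):
        p=proj(c,[[*m,.05]])[0]
        try: a=dark(im,*p.round(),7); print(n,i+1,np.round(a,1),((ray(c,a[0],a[1],.05)-m)*1000).round(1))
        except Exception as e: print(n,i+1,e)
E
```

```text
scene pot [(0.96, [314.5, 376.9, 39.7, 50.3])]
scene mug [(0.7, [171.5, 151.7, 51.1, 64.9])]
scene 1 [226.4 220.3  22. ] [-0.1 -0.7]
scene 2 [247.2 251.1  28. ] [-2.5 -1.3]
scene 3 [269.1 287.7  34. ] [-0.9 -0.1]
scene 4 [295.  327.7  42. ] [-2.  -0.6]
side pot [(0.76, [146.3, 346.3, 47.4, 52.3])]
side mug [(0.78, [267.4, 127.2, 39.3, 60.8])]
side 1 [269.8 191.8  15. ] [ 1.5 -0.7]
side 2 [252.2 223.4  19. ] [-0.9 -1.1]
side 3 [229.9 259.3  25. ] [0.6 0.3]
side 4 [206.4 299.2  34. ] [-0.3 -0.2]
```

View pics/side7.png

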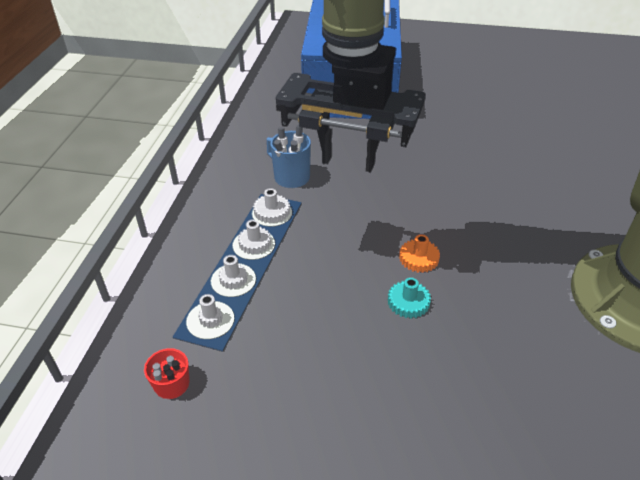

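View pics/scene7.png

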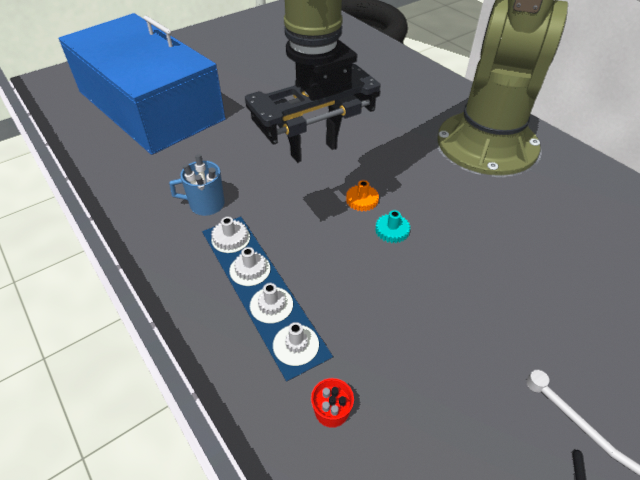

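All four gears stand upright within about 3 mm of their marks, in order, with the smallest by the pot. The pot and mug haven't visibly moved, so I'll hand the job in.

```bash
python3 -c "
from bench import ctrl
print(ctrl.close_job())"
```

```text
the job is handed in; nothing more can be done
None
```

All four gears are on the marks in order of size, and I've handed the job in; no verdict was reported. From the pot to the mug they run a, b, c, d, on marks 4, 3, 2 and 1. I moved each gear by its hub, at about 21 s of robot time.

**Last checks:**
- **Centring:** Both fixed cameras put every gear within about 3 mm of its mark's centre, against the 12 mm limit. They disagreed with each other by about 1.6 mm in x, which is within the calibration error.
- **Flatness:** In both pictures the gears look flat with their hubs up. I judged this by eye and did not measure the tilt.
- **Pot and mug:** They look unmoved. Their network outlines match the start to within 3 px, except that the side-view outline of the mug came out about 7 px shorter.
- **Gripper and look-alikes:** The gripper was clear of everything, and I left the orange and turquoise look-alikes alone.

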